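# Move a drying puzzle panel onto the next rail

### The job

Take the hanging puzzle panel with the orange grip, lift it over the end stop of its rail and hang it on the next rail just behind that rail's yellow stop. Then slide it along that rail, its hook riding on the bar, until it meets the red spring plunger, whose clamp is somewhere along the rail, and press that about half way in, gently: never jam it to the bottom. Let go and leave the panel hanging there still; do not touch the rails or the plunger with the gripper, and leave the neighbouring blue-grip panel alone.

Things in the scene. Friction and masses are not known exactly. Their poses are not given: they have to be found in the camera images.
- panel: Puzzle panel on a steel hook, 0.4 to 0.65 kg. Origin: middle of the underside of the hook's top plate (26 x 30 x 6 mm), the face that rides on the bar. x across the rail, y along it, z up. The hook's legs leave an 18 mm channel in x for the bar: back leg (+x) 16 mm deep, front leg (-x) 62 mm, down to the wooden panel. Polished bars (friction about 0.3): sliding it costs 1 to 2 N.
- panel_grip (a point): Middle of the panel's orange grip block: 14 mm in the panel's x (take it across this), 30 mm in y, 46 mm tall (6 to 52 mm above the panel's origin). This point is 29 mm above the origin.
- panel_board (a point): Middle of the wooden panel, 107 mm below the hook's bearing face: 84 mm in y, 90 mm tall, 14 mm thick. Its top edge is 62 mm below the bearing face, so over a bar the hook can be lifted only about 48 mm before the panel meets the bar from below.
- rail_a: Start rail: a 12 mm round level steel bar 250 mm long, held by a wooden post at its outer end only. Origin 215 mm straight below the bar's top at its free end; the bar runs from y = 0 to y = +250 mm (the post) in this frame, its top at z = 215 mm.
- stop_a (a point): Top of the start rail's black end stop, an upright tab 8 mm wide across the rail, 6 mm thick (rail_a y = 1 to 7 mm), 14 mm above the bar's top.
- rail_b: Next rail: the same, mirrored: bar from y = 0 (free end) to y = -250 mm (post) in this frame, its top at z = 215 mm. Its free end faces the start rail's, 60 to 90 mm off, up to 12 mm aside and 8 mm lower, yawed up to 0.1 rad. On it a grey clamp (15 mm above the bar's top) holds a red plunger that points to the free end; its face is somewhere from y = -135 to -195 mm, not measured: feel for it.
- stop_b (a point): Top of the next rail's yellow end stop, a tab like the black one (rail_b y = -1 to -7 mm), 14 mm above the bar's top.
- buffer (a joint): How far the red plunger (11 mm square, 4 to 14 mm above the bar's top) is pressed in by the hook plate and grip block, whose end is 15 mm ahead of the panel's origin: 0 = fully out, 12 mm = jammed at the bottom (then rigid). Pressing takes 6.1 N at first touch to 6.7 N at the bottom; it pushes back with under 1 N, less than the hanging panel's friction.
- neighbour: Another hanging panel, the same but with a blue grip, hanging farther out on the start rail: leave it alone. Origin as for the panel.

How it is judged:
By the outcome, as a careful person would: the job done as asked, in the order asked, and still so for the second after the job is handed in, with the robot touching nothing.
It also fails if it takes over 58 s, if anything falls off the work surface, if the arm or the gripper's body presses on something with over 40 N, if the wrist force passes 120 N, or if a joint passes its speed limit or range.

### The arm

A 6-joint arm with a two-finger parallel gripper is mounted at the origin on the work surface. World frame = base frame: x ahead of the robot, y to its left, z up, the work surface at z = 0. Lengths are in mm, angles in degrees, forces in N, time in s.
With the tool pointing down it reaches from about 300 to 850 mm from the base axis. Payload 4.2 kg.
Tool frame: the origin (TCP) lies midway between the tips of the shut fingers; the grasp point (between the pads) lies 19 mm behind it; z points along the fingers, y is the line along which they close (so a half turn about z gives the same grasp; the last joint's range is limited). The gripper opens to 91 mm and grips with 3 to 60 N. Pads are 32 mm wide; open, the fingers measure 118 mm over their backs; the gripper's body (76 mm by 178 mm) begins 60 mm behind the grasp point.
Start: joints at [-66.578, 18.312, 89.639, -0, 72.044, -1.146], TCP at [239.078, -522.958, 213.976] pointing down, gripper open.
Joint ranges: [-177.97, 177.97], [-48.28, 115.42], [12.27, 149.76], [-77.06, 257.06], [2.81, 150.46], [-146.56, 146.56]. Speed limits (degrees/s): [147.25, 147.25, 180, 180, 180, 180].

### API

Orientations are given as [roll, pitch, yaw] about the fixed x, y, z axes, in that order (R = Rz(yaw) Ry(pitch) Rx(roll)).
In Python, from workcell import env gives the robot as it stands.
- The arm moves only by the shell command python3 -m jog 'ROWS' [FORCE]. ROWS is a JSON object of lists of equal length, an entry for each row: "jaw": the finger opening in mm, from 0 to 91.2; "slide": the shift along the tool's x, y, z in units of 30 mm (1.0 is 30 mm), a list of three; "spin": the turn about the tool's z in units of 8 degrees (1.0 is 8 degrees). In form: {"jaw": [jaw, ...], "slide": [[dx, dy, dz], ...], "spin": [spin, ...]}. A call has 1 to 10 rows; each row shifts and turns the commanded pose from where the row before left it, along the tool's axes as they then stand; what a row does not reach is not made up. A row lasts 1/10 s, in which the tool goes at most 50 mm and 8.59 degrees, less where a joint would pass 70% of its speed; a pose out of reach is approached as far as the arm can. A call is refused whole if a number of a shift passes 1 or a number of a turn 1, either way. A call with a gripper value outside its range is refused whole. The fingers move at their own pace and stop on an object; FORCE is the grip in N (left out, the last holds). Time passes only in rows, so rows that do not move let the fingers close. It gives the time, the measured TCP pose, the force, the opening and the grip force at its end, in the units of the state.
- env.state(): the state, without advancing time (a new reading comes with each control period).
- env.grab_frame(name): name is "side" or "top"; returns the picture (384x512x3 uint8, red, green, blue); there is no depth.
- env.camera_model(name): a dict with "fx", "fy", "cx", "cy" (pixels), "D" ([k1, k2, p1, p2, k3] as OpenCV has them; the pictures are not rectified), "camera_from_world" (4x4, takes a point from world to camera coordinates). Camera axes: x right, y up, looking along -z (the intrinsics and any distortion apply to the point x, -y, -z); pixel columns grow to the right and rows downward; lengths in mm; the calibration is good to about 2 mm. A picture is of the moment at which its call begins. camera_model takes no time and is no camera call.
- env.job_done(): hands the job in; it is judged then, once.
The state is a dict: "time_s": time; "qpos": joint angles; "qvel": joint speeds; "effort": joint torques, N m; "ee_pos": TCP position; "ee_rot": TCP orientation; "force": force on the tool from outside, world axes, zero at the start; "torque": the same for the moment, N m; "gripper_width": finger opening in mm; "gripper_force": force on a finger pad.
Only numpy, scipy, OpenCV 4.12 (cv2) and the standard library are available. Lean on these libraries where they do the work, as an engineer would, in place of code of your own. Each camera call takes 0.05 s, during which the arm holds its last target. There are 200 camera calls.

## Working session

There is one attempt and no reset: what is moved stays moved. The work goes in short steps, Python scripts to look and compute and a shell command to move; the robot and the scene stay as the last step left them, time stands still between calls to the robot, and variables do not carry over. Pictures are saved under pics/ and viewed, at most 10 in all, crops included, and the job is handed in when it is done.

```bash
ls; mkdir -p pics; python3 - <<'E'
from workcell import env
import cv2
for n in("side","top"):
    cv2.imwrite(f"pics/{n}0.png",env.grab_frame(n)[:,:,::-1]); m=env.camera_model(n); print(n,m)
s=env.state();print({k:s[k] for k in("time_s","ee_pos","ee_rot","force","gripper_width")})
E
```

```text
pics
side {'fx': 440.04148413667787, 'fy': 440.04148413667787, 'cx': 251.02330109266023, 'cy': 196.57347815498866, 'D': array([0.01434836, 0.        , 0.        , 0.        , 0.        ]), 'camera_from_world': array([[ 9.92193198e-01, -1.23369911e-01,  1.82351948e-02,
        -5.52097457e+02],
       [ 8.03694814e-02,  7.44352936e-01,  6.62932465e-01,
        -1.90326170e+02],
       [-9.53593400e-02, -6.56291530e-01,  7.48457096e-01,
        -9.06391794e+02],
       [ 0.00000000e+00,  0.00000000e+00,  0.00000000e+00,
         1.00000000e+00]])}
top {'fx': 494.68508373818634, 'fy': 494.68508373818634, 'cx': 258.8932628474665, 'cy': 188.5290438942546, 'D': array([-0.21783158,  0.        ,  0.        ,  0.        ,  0.        ]), 'camera_from_world': array([[-1.03939967e-02, -9.99927615e-01, -6.06043061e-03,
         5.86671971e+01],
       [ 9.97465533e-01, -1.07946510e-02,  7.03276982e-02,
        -5.43134969e+02],
       [-7.03880278e-02, -5.31408479e-03,  9.97505532e-01,
        -1.28002331e+03],
       [ 0.00000000e+00,  0.00000000e+00,  0.00000000e+00,
         1.00000000e+00]])}
{'time_s': 0.1, 'ee_pos': array([ 238.86332021, -522.53363448,  213.23822378]), 'ee_rot': array([-1.79910794e+02, -8.23943226e-04,  2.45642850e+01]), 'force': array([ 0.21957147,  0.70300627, -0.15402991]), 'gripper_width': 91.04622504895673}
```

View pics/side0.png

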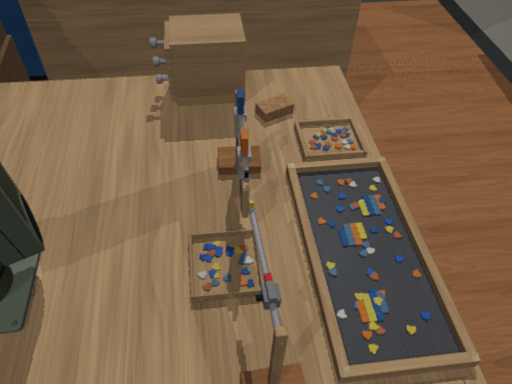

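View pics/top0.png

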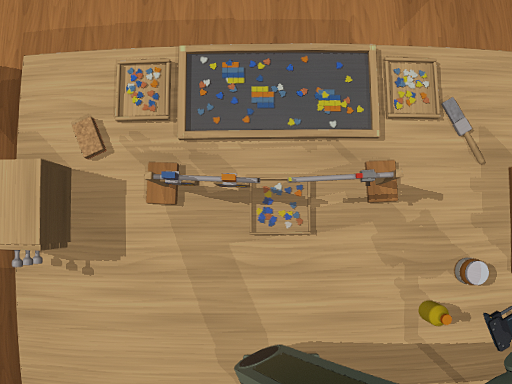

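The side view shows the orange grip near (245,143), the black stop near (246,180), the yellow stop near (251,205), the red plunger near (267,278) and the blue grip near (240,102). In the top view, orange is near (228,178), yellow (291,179), red (359,176) and blue (170,176). I'll zoom in to get better pixel positions.

```bash
cat > h.py <<'E'
import numpy as np, cv2
from workcell import env
def cam(n):
    m=env.camera_model(n); K=np.array([[m['fx'],0,m['cx']],[0,m['fy'],m['cy']],[0,0,1]]); return K,m['D'],np.array(m['camera_from_world'])
def ray(n,uv):
    K,D,T=cam(n); p=cv2.undistortPoints(np.array([[uv]],float),K,D)[0,0]
    d=T[:3,:3].T@np.array([p[0],-p[1],-1.]); return -T[:3,:3].T@T[:3,3], d/np.linalg.norm(d)
def onz(n,uv,z):
    o,d=ray(n,uv); return o+d*(z-o[2])/d[2]
def tri(a,b):
    (o1,d1),(o2,d2)=ray('side',a),ray('top',b)
    t=np.linalg.lstsq(np.c_[d1,-d2],o2-o1,rcond=None)[0]; p,q=o1+t[0]*d1,o2+t[1]*d2
    return (p+q)/2, np.linalg.norm(p-q)
def proj(n,P):
    K,D,T=cam(n); X=T[:3,:3]@np.asarray(P,float)+T[:3,3]; return cv2.projectPoints(np.array([[X[0],-X[1],-X[2]]]),np.zeros(3),np.zeros(3),K,D)[0][0,0]
H={'orange':((5,150,140),(16,255,255)),'yellow':((22,150,120),(34,255,255)),'red':((0,150,100),(4,255,255)),'blue':((100,150,80),(120,255,255))}
def blobs(img,c,x0,y0,x1,y1):
    m=cv2.inRange(cv2.cvtColor(img,cv2.COLOR_RGB2HSV),*H[c]); k=np.zeros_like(m); k[y0:y1,x0:x1]=m[y0:y1,x0:x1]
    n,_,st,ce=cv2.connectedComponentsWithStats(k); return [(st[i].tolist(),ce[i].round(1).tolist()) for i in range(1,n) if st[i][4]>3]
E
python3 - <<'E'
from h import *
S=cv2.imread('pics/side0.png');T=cv2.imread('pics/top0.png')
for n,I,b in(('side',S,(225,80,290,310)),('top',T,(150,165,400,190))):
    for c in H: print(n,c,blobs(I[:,:,::-1].copy(),c,*b))
cv2.imwrite('pics/c1.png',cv2.resize(S[85:225,215:295],None,fx=4,fy=4,interpolation=cv2.INTER_CUBIC))
a=cv2.resize(T[160:210,140:270],None,fx=6,fy=6,interpolation=cv2.INTER_CUBIC)
b=cv2.resize(T[160:210,270:400],None,fx=6,fy=6,interpolation=cv2.INTER_CUBIC)
cv2.imwrite('pics/c2.png',np.vstack([a,b])[:600])
E
```

```text
side orange [([241, 129, 7, 10, 66], [244.0, 133.5]), ([240, 278, 7, 7, 34], [242.6, 281.5])]
side yellow []
side red [([265, 273, 7, 8, 48], [267.8, 276.7])]
side blue [([237, 89, 6, 9, 46], [239.8, 93.2]), ([226, 251, 7, 5, 26], [229.2, 252.9]), ([242, 268, 7, 6, 29], [244.9, 270.8]), ([248, 280, 6, 6, 24], [250.4, 282.8])]
top orange [([153, 165, 13, 9, 73], [159.1, 168.7]), ([170, 165, 7, 6, 35], [173.3, 167.4]), ([367, 165, 28, 7, 156], [381.7, 167.6]), ([221, 174, 15, 6, 71], [228.0, 176.5]), ([150, 182, 25, 8, 107], [158.3, 186.7]), ([370, 182, 2, 3, 5], [370.6, 183.2]), ([263, 186, 7, 3, 9], [265.9, 186.9]), ([368, 186, 2, 3, 4], [368.8, 186.8]), ([379, 186, 18, 4, 39], [385.7, 188.1])]
top yellow [([289, 178, 3, 3, 7], [289.7, 179.1])]
top red [([356, 173, 7, 5, 30], [359.0, 175.2])]
top blue []
```

View pics/c1.png

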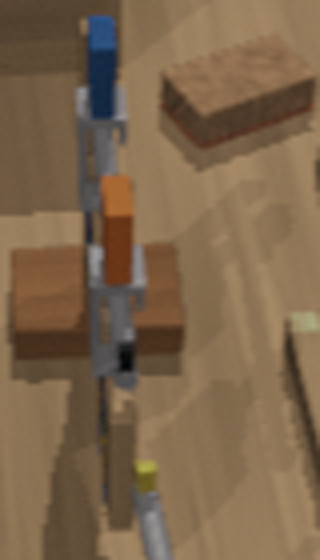

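View pics/c2.png

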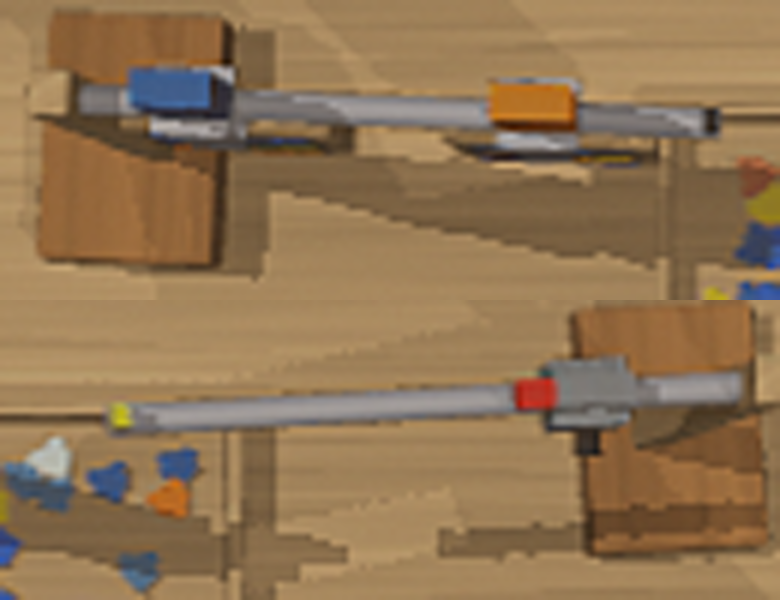

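The crops show these positions in full-image pixels:
- **Grip top face:** centre about (228.2,175.9) in top.
- **Black stop:** (258.1,179.6) in top and (246.1,171.5) in side.
- **Yellow stop:** (289.7,178.8) in top and (251.3,201) in side.
- **Red plunger:** (358.8,175.2) in top.

Next I'll triangulate.

```bash
python3 - <<'E'
from h import *
np.set_printoptions(precision=1,suppress=True)
s=lambda x,y:(215+(x+.5)/4-.5,85+(y+.5)/4-.5)
t=lambda x,y:(140+(x+.5)/6-.5,160+(y+.5)/6-.5)
b=lambda x,y:t(x+780,y-300)
for n,a,c in(('black',s(126,346),t(711,120)),('yellow',s(147,464),b(121,415)),('orange top',s(118,184),t(532,100)),('red',(267.8,276.7),b(535,394)),('blue top',s(102,22),t(172,86))):
    print(n,*tri(a,c))
zb=tri(s(147,464),b(121,415))[0][2]-14; za=tri(s(126,346),t(711,120))[0][2]-14
print('za,zb',za,zb)
A=[onz('top',t(*p),za-6) for p in((260,105),(680,121.5))]; B=[onz('top',b(*p),zb-6) for p in((200,416),(500,399),(700,388))]
print(A,B)
for P in(A,B):
    d=P[0]-P[-1]; print('angle of line from y axis',np.degrees(np.arctan2(-d[0],d[1])))
print('ends a', [onz('top',t(x,121),za) for x in(703,720)],'b',[onz('top',b(x,416),zb+14) for x in(108,132)])
print('grip top edges',[onz('top',t(x,98),za+52) for x in(490,575)],[onz('top',t(532,y),za+52) for y in(84,116)])
print('red face',onz('top',b(516,394),zb+9), 'clamp face',onz('top',b(555,390),zb+15))
E
```

```text
black [549.   53.3 232.1] 1.1606556643535832
yellow [550.4 -16.6 228.1] 0.9156146918217185
orange top [552.5 115.9 277. ] 0.4641714521654484
red [ 556.7 -171.2  225.6] 0.6015915808255317
blue top [558.8 243.8 277.9] 0.22072503426969103
za,zb 218.10075378343475 214.1150561967155
[array([557.8, 222.8, 212.1]), array([549.8,  65.1, 212.1])] [array([551. , -47.4, 208.1]), array([ 556.3, -161.2,  208.1]), array([ 559.9, -238.7,  208.1])]
angle of line from y axis -2.920123275259098
angle of line from y axis 2.656210344901843
ends a [array([549.3,  56.4, 218.1]), array([549.3,  50.1, 218.1])] b [array([549.6, -11.8, 228.1]), array([549.5, -20.6, 228.1])]
grip top edges [array([553.8, 131.3, 270.1]), array([553.4, 101.2, 270.1])] [array([558.6, 116.4, 270.1]), array([547.2, 116.4, 270.1])]
red face [ 556.7 -164.5  223.1] clamp face [ 557.5 -178.1  229.1]
```

```bash
python3 - <<'E'
from h import *
np.set_printoptions(precision=1,suppress=True)
s=lambda x,y:(215+(x+.5)/4-.5,85+(y+.5)/4-.5)
t=lambda x,y:(140+(x+.5)/6-.5,160+(y+.5)/6-.5)
print('bar end axis',*tri(s(126,379),t(719,122)))
print('grip front top edge',*tri(s(118,191),t(575,100)), 'front bottom',*tri(s(118,282),t(575,100)))
print('black front top',*tri(s(127,343),t(711,120)))
inv=lambda p:((p[0]-215+.5)*4-.5,(p[1]-85+.5)*4-.5)
for za in(215,218,221,225):
    print(za,[np.array(inv(proj('side',P))) for P in([553.5,101.2,za+52],[553.5,101.2,za+6],[549.3,50.2,za-6],[549.3,50.2,za-12],[549.3,53,za+14])])
E
```

```text
bar end axis [549.4  50.5 212.9] 0.09777474776773036
grip front top edge [551.  100.3 286. ] 0.32676039942007307 front bottom [554.3 103.6 226. ] 5.328276897179542
black front top [549.2  53.3 234. ] 1.7774618569308036
215 [array([123.1, 220.7]), array([122.3, 292.3]), array([125.6, 385.1]), array([125.5, 393.8]), array([125.4, 351.3])]
218 [array([123.2, 215.9]), array([122.4, 287.8]), array([125.7, 380.8]), array([125.6, 389.5]), array([125.4, 346.7])]
221 [array([123.2, 211. ]), array([122.4, 283.3]), array([125.8, 376.4]), array([125.6, 385.1]), array([125.5, 342.2])]
225 [array([123.3, 204.4]), array([122.5, 277.2]), array([125.8, 370.5]), array([125.7, 379.3]), array([125.6, 336.1])]
```

```bash
python3 -m jog '{"jaw":[60,60,60,60,60,60,60,60,60],"slide":[[0,0,-0.7],[0,0,-0.7],[0,0,-0.7],[0,0,-0.7],[0,0,-0.7],[0,0,-0.7],[0,0,0],[0,0,0],[0,0,0]],"spin":[-1,-1,-1,-1,-1,-1,-1,-0.8,0]}'
cat >> h.py <<'E'
def to(P,yaw):
    s=env.state(); R=__import__('scipy.spatial.transform').spatial.transform.Rotation.from_euler('xyz',s['ee_rot'],degrees=True).as_matrix()
    return R.T@(np.array(P)-s['ee_pos'])/30, -((yaw-s['ee_rot'][2]+180)%360-180)/8, s['time_s']
E
python3 -c "
from h import *
print(to([552.8,116.2,330],87.1))"
```

```text
time_s: 1.0
ee_pos: [239.0, -522.8, 339.6]
ee_rot: [-180.0, -0.0, 87.0]
force: [-0.3, -0.5, 0.1]
gripper_width: 60.2
gripper_force: 0.0
(array([21.82475768,  9.31331744,  0.33186556]), np.float64(-0.018252499925608845), 1.0)
```

```bash
python3 -m jog '{"jaw":[60,60,60,60,60,60,60,60,60,60],"slide":[[0.4,0.2,0],[0.8,0.3,0],[0.9,0.4,0],[0.9,0.4,0],[0.9,0.4,0],[0.9,0.4,0],[0.9,0.4,0],[0.9,0.4,0],[0.9,0.4,0],[0.9,0.4,0]],"spin":[0,0,0,0,0,0,0,0,0,0]}' >/dev/null
python3 -m jog '{"jaw":[50,50,50,50,50,50,50,50,50,50],"slide":[[0.9,0.4,0],[0.9,0.4,0],[0.9,0.4,0],[0.9,0.4,0],[0.9,0.4,0],[0.9,0.4,0],[0.9,0.4,0],[0.9,0.4,0],[0.9,0.4,0],[0.9,0.4,0]],"spin":[0,0,0,0,0,0,0,0,0,0]}' >/dev/null
python3 -m jog '{"jaw":[50,50,50,50,50,50,50,50],"slide":[[0.9,0.4,0],[0.9,0.4,0],[0.9,0.4,0],[0.9,0.4,0],[0.6,0,0],[0.2,0,0],[0,0,0],[0,0,0]],"spin":[0,0,0,0,0,0,0,0]}'
python3 -c "
from h import *
print(to([552.8,116.2,330],87.1))"
```

```text
time_s: 3.8
ee_pos: [551.8, 114.9, 340.1]
ee_rot: [-180.0, 0.0, 86.9]
force: [-0.1, -0.8, 0.1]
gripper_width: 50.0
gripper_force: 0.0
(array([0.04578912, 0.03213414, 0.33501651]), np.float64(-0.022068787594687223), 3.8)
```

```bash
python3 -m jog '{"jaw":[50,50,50,50,50,50,50,50],"slide":[[0,0,0.5],[0.05,0.05,0.6],[0,0,0.6],[0,0,0.6],[0,0,0.6],[0,0,0.4],[0,0,0],[0,0,0]],"spin":[0,0,0,0,0,0,0,0]}'
python3 - <<'E'
from h import *
S=env.grab_frame('side')[:,:,::-1]; T=env.grab_frame('top')[:,:,::-1]
a=cv2.resize(S[85:225,205:305],None,fx=4,fy=4,interpolation=cv2.INTER_CUBIC)
b=cv2.resize(T[145:215,190:290],None,fx=4,fy=4,interpolation=cv2.INTER_CUBIC)
cv2.imwrite('pics/c3.png',np.hstack([a,np.vstack([b,b*0])])[:600])
E
```

```text
time_s: 4.6
ee_pos: [554.1, 116.4, 241.5]
ee_rot: [180.0, -0.0, 86.9]
force: [0.7, -0.6, 0.8]
gripper_width: 50.1
gripper_force: 0.0
```

View pics/c3.png

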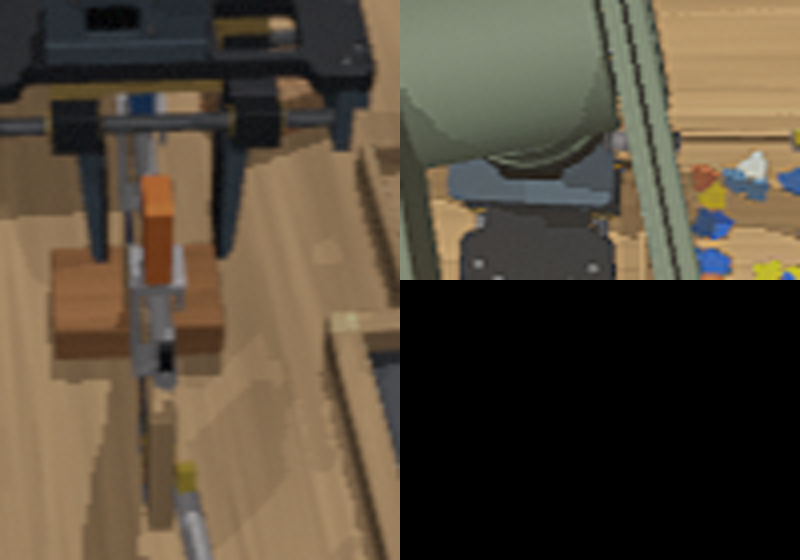

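The crop shows the finger tips at about (100,258) and (222,258), evenly either side of the orange block at (158,230). Above the hook plate they're clear. Closing now.

```bash
python3 -m jog '{"jaw":[40,30,20,16,12,10,8,8,8,8],"slide":[[0,0,0],[0,0,0],[0,0,0],[0,0,0],[0,0,0],[0,0,0],[0,0,0],[0,0,0],[0,0,0],[0,0,0]],"spin":[0,0,0,0,0,0,0,0,0,0]}' 15
python3 -m jog '{"jaw":[8,8,8,8],"slide":[[0,0,0],[0,0,0],[0,0,0],[0,0,0]],"spin":[0,0,0,0]}' 35
python3 -m jog '{"jaw":[8,8,8,8,8],"slide":[[0,0,-0.1],[0,0,-0.1],[0,0,-0.1],[0,0,0],[0,0,0]],"spin":[0,0,0,0,0]}'
```

```text
time_s: 5.7
ee_pos: [553.6, 116.8, 241.0]
ee_rot: [-180.0, 0.0, 87.0]
force: [-2.2, 0.5, 1.5]
gripper_width: 13.9
gripper_force: 15.0
time_s: 6.1
ee_pos: [553.8, 116.8, 240.9]
ee_rot: [-180.0, 0.0, 87.0]
force: [-2.3, 1.0, 1.0]
gripper_width: 13.6
gripper_force: 35.0
time_s: 6.6
ee_pos: [553.9, 116.7, 249.8]
ee_rot: [180.0, 0.0, 87.0]
force: [0.7, 0.2, -4.4]
gripper_width: 14.1
gripper_force: 35.0
```

```bash
python3 -m jog '{"jaw":[8,8,8,8,8,8],"slide":[[0,0,-0.2],[0,0,-0.2],[0,0,-0.2],[0,0,-0.1],[0,0,0],[0,0,0]],"spin":[0,0,0,0,0,0]}'
python3 -m jog '{"jaw":[8,8,8,8,8,8,8,8,8,8],"slide":[[-0.2,0,0],[-0.4,0,0],[-0.5,0,0],[-0.5,0,0],[-0.5,0,0],[-0.5,0,0],[-0.4,0,0],[-0.23,0,0],[0,0,0],[0,0,0]],"spin":[0,0,0,0,0,0,0,0,0,0]}'
python3 -m jog '{"jaw":[8,8,8,8,8,8],"slide":[[0,0,0],[0,0,0],[0,0,0],[0,0,0],[0,0,0],[0,0,0]],"spin":[-0.2,-0.3,-0.21,0,0,0]}'
python3 - <<'E'
from h import *
print(to([551.2,-41,270],92.7))
S=env.grab_frame('side')[:,:,::-1]
cv2.imwrite('pics/c4.png',cv2.resize(S[110:250,205:305],None,fx=4,fy=4,interpolation=cv2.INTER_CUBIC))
E
```

```text
time_s: 7.2
ee_pos: [553.8, 116.8, 270.9]
ee_rot: [-180.0, 0.0, 87.0]
force: [-0.5, -0.6, -4.1]
gripper_width: 14.0
gripper_force: 35.0
time_s: 8.2
ee_pos: [548.8, 20.2, 271.0]
ee_rot: [180.0, -0.0, 87.0]
force: [-0.0, 0.4, -5.3]
gripper_width: 14.2
gripper_force: 35.0
time_s: 8.8
ee_pos: [548.7, 20.2, 270.9]
ee_rot: [180.0, 0.0, 92.6]
force: [0.4, 0.2, -4.0]
gripper_width: 13.7
gripper_force: 35.0
(array([-2.04000381, -0.01224436,  0.03089893]), np.float64(-0.006279069423882788), 8.8)
```

View pics/c4.png

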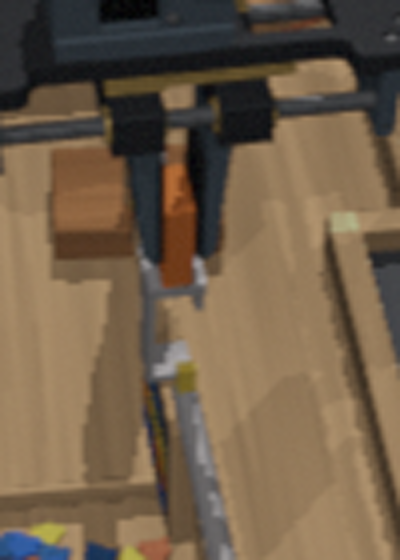

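The crop shows the orange block at (178,230), the plate and legs around (157–197, 295), and the yellow stop at (187,375) directly ahead of the channel. I'll check the lateral offset numerically within this one view.

```bash
python3 - <<'E'
from h import *
np.set_printoptions(precision=1,suppress=True)
s=lambda x,y:(205+(x+.5)/4-.5,110+(y+.5)/4-.5)
za=271-21
for n,x,y,z in(('block bot',178,284,za+6),('plate L',158,298,za),('plate R',195,300,za),('plate outer L',148,290,za),('plate outer R',206,298,za),('stop',187,367,230),('bar',196,430,216),('bar',213,520,216)): print(n,onz('side',s(x,y),z))
E
```

```text
block bot [549.1   5.9 256. ]
plate L [540.1   4.1 250. ]
plate R [556.2   1.2 250. ]
plate outer L [536.3   9.4 250. ]
plate outer R [561.1   1.9 250. ]
stop [550.4 -19.9 230. ]
bar [551.5 -44.4 216. ]
bar [552.4 -93.1 216. ]
```

```bash
python3 -m jog '{"jaw":[8,8,8,8,8,8,8,8],"slide":[[-0.2,0,0],[-0.3,0,0],[-0.4,0,0],[-0.4,0,0],[-0.4,0,0],[-0.34,0,0],[0,0,0],[0,0,0]],"spin":[0,0,0,0,0,0,0,0]}'
python3 - <<'E'
from h import *
S=env.grab_frame('side')[:,:,::-1]
cv2.imwrite('pics/c5.png',cv2.resize(S[160:280,215:295],None,fx=5,fy=5,interpolation=cv2.INTER_CUBIC))
E
```

```text
time_s: 9.65
ee_pos: [551.5, -41.3, 270.9]
ee_rot: [-180.0, -0.0, 92.6]
force: [-0.5, 0.4, -4.3]
gripper_width: 13.6
gripper_force: 35.0
```

View pics/c5.png

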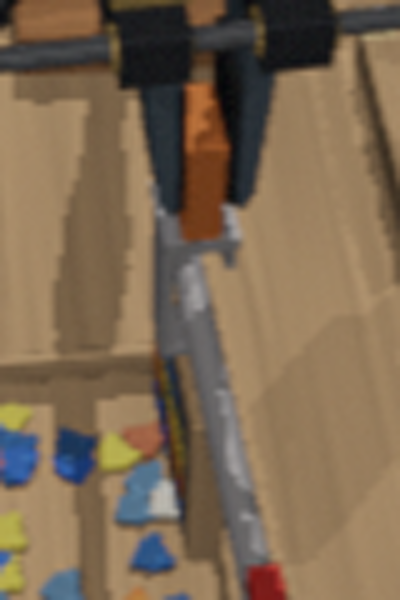

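The bar at (195,275) runs under the plate, between the front leg inner edge (about 182) and the back leg (about 235). Next I'll lower to just above it, then feel for the bar.

```bash
python3 -m jog '{"jaw":[8,8,8,8,8,8],"slide":[[0,0,0.2],[0,0,0.3],[0,0,0.25],[0,0,0.15],[0,0,0],[0,0,0]],"spin":[0,0,0,0,0,0]}'
python3 -m jog '{"jaw":[8,8,8],"slide":[[0,0,0.07],[0,0,0],[0,0,0]],"spin":[0,0,0]}'
python3 -m jog '{"jaw":[8,8,8],"slide":[[0,0,0.07],[0,0,0],[0,0,0]],"spin":[0,0,0]}'
```

```text
time_s: 10.3
ee_pos: [551.7, -41.1, 243.9]
ee_rot: [180.0, 0.0, 92.7]
force: [0.8, 0.2, -4.1]
gripper_width: 14.2
gripper_force: 35.0
time_s: 10.6
ee_pos: [551.6, -41.1, 242.0]
ee_rot: [180.0, 0.0, 92.6]
force: [1.1, 0.7, -4.0]
gripper_width: 14.0
gripper_force: 35.0
time_s: 10.9
ee_pos: [551.5, -41.1, 239.7]
ee_rot: [-180.0, 0.0, 92.6]
force: [0.3, 0.8, -3.9]
gripper_width: 13.8
gripper_force: 35.0
```

```bash
for i in 1; do python3 -m jog '{"jaw":[8,8,8],"slide":[[0,0,0.05],[0,0,0],[0,0,0]],"spin":[0,0,0]}' | grep -E "pos|force:"
python3 -m jog '{"jaw":[8,8,8],"slide":[[0,0,0.05],[0,0,0],[0,0,0]],"spin":[0,0,0]}'| grep -E "pos|force:"
python3 -m jog '{"jaw":[8,8,8],"slide":[[0,0,0.04],[0,0,0],[0,0,0]],"spin":[0,0,0]}'| grep -E "pos|force:"; done
```

```text
ee_pos: [551.5, -41.1, 238.2]
force: [-0.8, -0.2, -4.1]
gripper_force: 35.0
ee_pos: [551.5, -41.1, 236.7]
force: [-0.4, -0.3, -4.0]
gripper_force: 35.0
ee_pos: [551.7, -41.1, 235.9]
force: [0.6, 0.6, -2.7]
gripper_force: 35.0
```

```bash
python3 -m jog '{"jaw":[8,8,8],"slide":[[0,0,0.03],[0,0,0],[0,0,0]],"spin":[0,0,0]}' | grep -E "pos|force:"
python3 -m jog '{"jaw":[8,8,8],"slide":[[0,0,0.02],[0,0,0],[0,0,0]],"spin":[0,0,0]}'| grep -E "pos|force:"
```

```text
ee_pos: [551.8, -41.1, 235.8]
force: [-2.0, 0.1, 6.0]
gripper_force: 35.0
ee_pos: [551.7, -41.1, 235.8]
force: [-3.6, 1.3, 8.4]
gripper_force: 35.0
```

```bash
python3 -m jog '{"jaw":[8,8,8,8],"slide":[[0,0,-0.03],[0,0,0],[0,0,0],[0,0,0]],"spin":[0,0,0,0]}' | grep -E "pos|force:"
python3 -m jog '{"jaw":[8,8,8,8,8,8],"slide":[[-0.1,0,0],[-0.1,0,0],[-0.1,0,0],[-0.1,0,0],[0,0,0],[0,0,0]],"spin":[0,0,0,0,0,0]}'| grep -E "pos|force:"
```

```text
ee_pos: [551.7, -41.1, 235.8]
force: [-2.2, -0.1, 6.2]
gripper_force: 35.0
ee_pos: [553.2, -52.5, 235.8]
force: [0.3, 1.8, 5.4]
gripper_force: 35.0
```

```bash
python3 -m jog '{"jaw":[8,8,8,8,8,8,8,8,8,8],"slide":[[-0.1,0,-0.02],[-0.15,0,0],[-0.2,0,0],[-0.2,0,0],[-0.2,0,0],[-0.2,0,0],[-0.15,0,0],[-0.1,0,0],[0,0,0],[0,0,0]],"spin":[0,0,0,0,0,0,0,0,0,0]}'| grep -E "time|pos|force:"
```

```text
time_s: 14.4
ee_pos: [554.0, -93.2, 235.8]
force: [0.2, 1.6, 4.9]
gripper_force: 35.0
```

```bash
python3 -m jog '{"jaw":[8,8,8,8,8,8,8,8,8,8],"slide":[[-0.1,0,0],[-0.15,0,0],[-0.2,0,0],[-0.2,0,0],[-0.2,0,0],[-0.2,0,0],[-0.15,0,0],[-0.1,0,0],[0,0,0],[0,0,0]],"spin":[0,0,0,0,0,0,0,0,0,0]}'| grep -E "time|pos|force:"
```

```text
time_s: 15.4
ee_pos: [555.7, -132.1, 235.8]
force: [0.6, 3.2, 5.0]
gripper_force: 35.0
```

```bash
python3 -m jog '{"jaw":[8,8,8,8,8,8],"slide":[[-0.1,0,0],[-0.1,0,0],[-0.05,0,0],[-0.05,0,0],[0,0,0],[0,0,0]],"spin":[0,0,0,0,0,0]}'| grep -E "time|pos|force:"
for k in 1 2; do python3 -m jog '{"jaw":[8,8,8],"slide":[[-0.05,0,0],[0,0,0],[0,0,0]],"spin":[0,0,0]}'| grep -E "pos|force:"; done
```

```text
time_s: 16.0
ee_pos: [556.1, -140.6, 235.8]
force: [-0.4, 2.9, 5.6]
gripper_force: 35.0
ee_pos: [556.1, -142.0, 235.8]
force: [0.4, 2.7, 5.4]
gripper_force: 35.0
ee_pos: [556.2, -143.5, 235.8]
force: [-1.0, 2.1, 5.0]
gripper_force: 35.0
```

```bash
python3 -m jog '{"jaw":[8,8,8],"slide":[[-0.05,0,0],[0,0,0],[0,0,0]],"spin":[0,0,0]}'| grep -E "pos|force:"
python3 -m jog '{"jaw":[8,8,8],"slide":[[-0.05,0,0],[0,0,0],[0,0,0]],"spin":[0,0,0]}'| grep -E "pos|force:"
python3 -m jog '{"jaw":[8,8,8],"slide":[[-0.05,0,0],[0,0,0],[0,0,0]],"spin":[0,0,0]}'| grep -E "pos|force:"
python3 -m jog '{"jaw":[8,8,8],"slide":[[-0.05,0,0],[0,0,0],[0,0,0]],"spin":[0,0,0]}'| grep -E "pos|force:"
```

```text
ee_pos: [556.3, -145.0, 235.8]
force: [0.4, 3.7, 5.0]
gripper_force: 35.0
ee_pos: [556.3, -146.5, 235.8]
force: [-0.2, 3.8, 5.6]
gripper_force: 35.0
ee_pos: [556.4, -148.0, 235.8]
force: [0.1, 3.4, 6.0]
gripper_force: 35.0
ee_pos: [556.5, -149.5, 235.8]
force: [0.1, 2.6, 5.7]
gripper_force: 35.0
```

```bash
python3 -m jog '{"jaw":[8,8,8],"slide":[[-0.03,0,0],[0,0,0],[0,0,0]],"spin":[0,0,0]}'| grep -E "pos|force:"
python3 -m jog '{"jaw":[8,8,8],"slide":[[-0.03,0,0],[0,0,0],[0,0,0]],"spin":[0,0,0]}'| grep -E "pos|force:"
python3 -m jog '{"jaw":[8,8,8],"slide":[[-0.03,0,0],[0,0,0],[0,0,0]],"spin":[0,0,0]}'| grep -E "pos|force:"
```

```text
ee_pos: [556.5, -150.2, 235.8]
force: [-0.2, 3.2, 5.6]
gripper_force: 35.0
ee_pos: [556.5, -150.3, 235.8]
force: [-1.4, 4.3, 6.0]
gripper_force: 35.0
ee_pos: [556.5, -150.4, 235.8]
force: [-0.8, 7.1, 6.1]
gripper_force: 35.0
```

Contact came at y ≈ -150.2, where the camera put it. To press about 6 mm, the measured y should reach about -156.2.

```bash
python3 -m jog '{"jaw":[8,8,8],"slide":[[-0.03,0,0],[0,0,0],[0,0,0]],"spin":[0,0,0]}'| grep -E "pos|force:"
python3 -m jog '{"jaw":[8,8,8],"slide":[[-0.04,0,0],[0,0,0],[0,0,0]],"spin":[0,0,0]}'| grep -E "pos|force:"
python3 -m jog '{"jaw":[8,8,8],"slide":[[-0.04,0,0],[0,0,0],[0,0,0]],"spin":[0,0,0]}'| grep -E "pos|force:"
python3 -m jog '{"jaw":[8,8,8],"slide":[[-0.04,0,0],[0,0,0],[0,0,0]],"spin":[0,0,0]}'| grep -E "pos|force:"
```

```text
ee_pos: [556.5, -150.8, 235.8]
force: [-0.9, 8.0, 6.5]
gripper_force: 35.0
ee_pos: [556.6, -151.9, 235.8]
force: [0.0, 8.1, 6.7]
gripper_force: 35.0
ee_pos: [556.6, -153.1, 235.8]
force: [-0.2, 9.1, 6.6]
gripper_force: 35.0
ee_pos: [556.7, -154.2, 235.8]
force: [-0.1, 8.0, 6.3]
gripper_force: 35.0
```

```bash
python3 -m jog '{"jaw":[8,8,8],"slide":[[-0.04,0,0],[0,0,0],[0,0,0]],"spin":[0,0,0]}'| grep -E "pos|force:"
python3 -m jog '{"jaw":[8,8,8,8],"slide":[[-0.03,0,0],[0,0,0],[0,0,0],[0,0,0]],"spin":[0,0,0,0]}'| grep -E "time|pos|force:"
python3 - <<'E'
from h import *
S=env.grab_frame('side')[:,:,::-1]
cv2.imwrite('pics/c6.png',cv2.resize(S[200:330,215:315],None,fx=4,fy=4,interpolation=cv2.INTER_CUBIC))
E
```

```text
ee_pos: [556.7, -155.4, 235.8]
force: [-0.1, 8.4, 6.1]
gripper_force: 35.0
time_s: 20.6
ee_pos: [556.7, -156.2, 235.8]
force: [-0.2, 9.0, 6.7]
gripper_force: 35.0
```

View pics/c6.png

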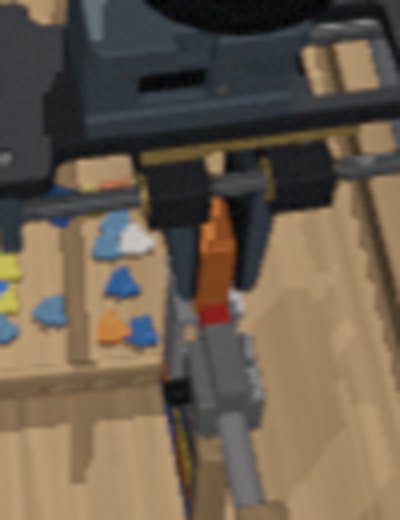

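The grip's end is against the partly pressed red plunger at (213,313), and the fingers are clear of the clamp at (222,360). Now I'll unload the arm gently, open the fingers and retreat upward.

```bash
python3 -m jog '{"jaw":[8,8,8,8],"slide":[[0.02,0,-0.02],[0,0,0],[0.01,0,-0.01],[0,0,0]],"spin":[0,0,0,0]}'| grep -E "pos|force:"
python3 -m jog '{"jaw":[8,8,8],"slide":[[0,0,0],[0,0,0],[0,0,0]],"spin":[0,0,0]}' 6| grep -E "pos|force:"
python3 -m jog '{"jaw":[14,15,17,19,22,26,30,34,36,36],"slide":[[0,0,0],[0,0,0],[0,0,0],[0,0,0],[0,0,0],[0,0,0],[0,0,0],[0,0,0],[0,0,0],[0,0,0]],"spin":[0,0,0,0,0,0,0,0,0,0]}'
```

```text
ee_pos: [556.8, -156.2, 235.8]
force: [0.1, 5.4, 2.7]
gripper_force: 35.0
ee_pos: [556.7, -156.7, 235.9]
force: [1.1, 5.3, 2.7]
gripper_force: 6.0
time_s: 22.35
ee_pos: [556.9, -157.4, 236.5]
ee_rot: [180.0, 0.0, 92.7]
force: [-0.2, -0.3, -0.0]
gripper_width: 35.7
gripper_force: 0.0
```

```bash
python3 -m jog '{"jaw":[36,36,36,36,36,36,36,36,36,36],"slide":[[0,0,-0.1],[0,0,-0.3],[0,0,-0.5],[0,0,-0.6],[0,0,-0.7],[0,0,-0.7],[0,0,-0.7],[0,0,-0.5],[0,0,0],[0,0,0]],"spin":[0,0,0,0,0,0,0,0,0,0]}'
python3 -m jog '{"jaw":[36,36,36,36,36,36,36,36,36,36],"slide":[[0,-0.3,0],[0,-0.6,0],[0,-0.8,0],[0,-0.8,0],[0,-0.8,0],[0,-0.8,0],[0,-0.8,0],[0,-0.6,0],[0,0,0],[0,0,0]],"spin":[0,0,0,0,0,0,0,0,0,0]}' | head -2
python3 - <<'E'
from h import *
S=env.grab_frame('side')[:,:,::-1]; T=env.grab_frame('top')[:,:,::-1]
a=cv2.resize(S[200:330,215:305],None,fx=4,fy=4,interpolation=cv2.INTER_CUBIC)
b=cv2.resize(T[140:240,300:410],None,fx=4,fy=4,interpolation=cv2.INTER_CUBIC)
o=np.zeros((520,800,3),np.uint8); o[:520,:360]=a; o[:400,360:800]=b
cv2.imwrite('pics/c7.png',o)
E
```

```text
time_s: 23.35
ee_pos: [556.9, -157.4, 359.6]
ee_rot: [180.0, 0.0, 92.6]
force: [-0.6, -0.1, 0.2]
gripper_width: 36.5
gripper_force: 0.0
time_s: 24.35
ee_pos: [392.2, -165.0, 359.4]
```

View pics/c7.png

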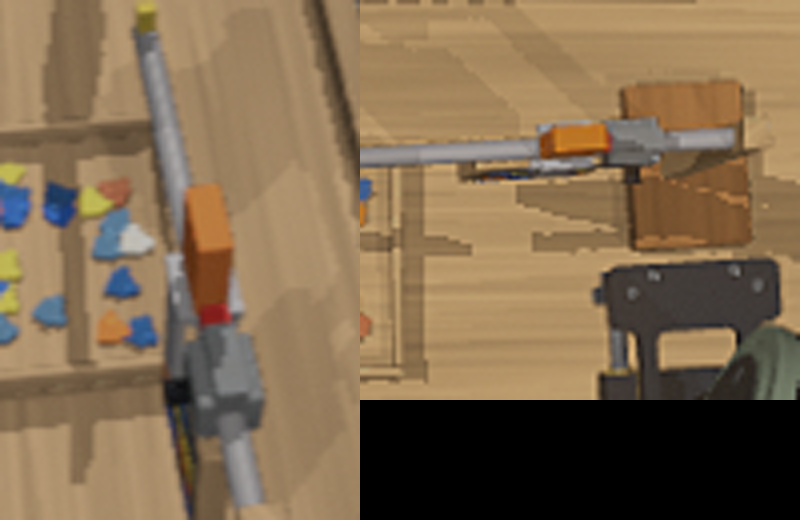

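The panel hangs free on rail B with its block against the red plunger, at (213,313) in the side view, and the gripper is well clear. I'll measure the final position, let it settle, then hand in.

```bash
python3 -m jog '{"jaw":[36,36,36,36,36,36,36,36],"slide":[[0,0,0],[0,0,0],[0,0,0],[0,0,0],[0,0,0],[0,0,0],[0,0,0],[0,0,0]],"spin":[0,0,0,0,0,0,0,0]}'|head -1
python3 - <<'E'
from h import *
t=lambda x,y:(300+(x-360+.5)/4-.5,140+(y+.5)/4-.5)
print([onz('top',t(x,136),215+52) for x in(542,607)])
T=env.grab_frame('top');S=env.grab_frame('side')
print(blobs(T,'orange',330,165,356,190),blobs(T,'red',345,165,370,185),blobs(S,'red',255,260,285,300))
E
```

```text
time_s: 25.25
[array([ 556.24667963, -133.4228792 ,  267.        ]), array([ 555.94860931, -168.80661245,  267.        ])]
[([348, 172, 8, 6, 45], [351.6, 174.5])] [] [([265, 276, 7, 5, 29], [268.0, 278.1])]
```

```bash
python3 -c "
from workcell import env
print(env.job_done())"
```

```text
the job is handed in; nothing more can be done
None
```

I handed the job in at about 25 s: the panel hangs free on the next rail, pressed an estimated 6 to 7 mm into the 12 mm plunger (the top camera's edge estimate read nearer 4 mm), the gripper is clear, and no verdict came back.

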